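# Scan the blue rack tag with the cordless scanner

## Task

Lift the white cordless scanner out of its dock, which lets you hold it only by front and back, and stand it upright in the middle of the green mat; then take it again by its two flat sides, so that nothing covers its window. Hold it upright and steady for two seconds with the window looking squarely at the middle of the barcode card on the blue tag stand, about 7 cm away, then stand it upright in the middle of the mat again and let go. Do not knock over or shove the cups, bottle and timer behind.

Things in the scene. Friction and masses are not known exactly. Their poses are not given: they have to be found in the camera images.
- scanner: white cordless scanner with a blue pad on top and a black front, 56 (x) x 36 (y) x 70 (z) mm, about 0.16 kg, loose. Origin: centre of its underside, z up; +x is the way it looks. Flat sides at y = +-18 mm, front and back at x = +-28 mm. Starts standing in the dock, axes parallel to the dock's, underside 12 mm above the worktop. Grips 25 to 60 mm above its underside hold well
- scanner_nose: the black front face of the scanner (8 x 34 x 66 mm, x = 20 to 28 mm of the scanner), fixed to it, with the red window in it; same origin and axes as the scanner. While scanning, no finger may touch it
- window (a point): centre of the scanner's red window, on the front face: 28 mm ahead of the scanner's origin and 45 mm above its underside; axes as the scanner's
- spot (a point): the point the scanner reads best: 70 mm straight ahead of the window along the scanner's +x (98 mm ahead of the scanner's origin, 45 mm above its underside)
- dock: grey charging dock, fixed, base 84 (x) x 74 (y) x 12 mm; origin: centre of its underside. Two cheeks 60 mm long (x), at y = +-21 to +-35 mm, rise to 82 mm, level with the top of the scanner between them (3 mm free each side). Open at front (+x) and back but for lips 15.5 mm above the worktop at x = +-34 mm; lift the scanner straight up 75 mm to clear the cheeks
- mat: green square mat with a black rim, 130 x 130 x 4 mm, fixed, sides parallel to world x and y; origin: centre of its underside, top 4 mm higher
- blue_tag: blue tag stand, fixed: round dark foot 56 mm across, 8 mm thin steel post with a blue ball on top, in all 221 mm high, and a barcode card in a blue frame clamped to the post. Origin: centre of the foot's underside, z up; the card faces the stand's -x
- blue_tag_label (a point): centre of the front of the barcode card on the blue stand, 60 x 40 mm white in a 70 x 50 mm blue frame; upright, 130 to 180 mm above the worktop (differs from start to start); axes as the stand's: the card faces -x, y is along its width
- orange_tag: like the blue tag stand but orange: not the one to scan; origin: centre of the foot's underside
- specimen_white: loose bystander: specimen cup with white lid, 60 mm across, 68 mm high; origin: centre of its underside
- specimen_yellow: loose bystander: specimen cup with yellow lid, 60 mm across, 68 mm high; origin: centre of its underside
- strip_bottle: loose bystander: white bottle with dark label and black cap, 45 mm across, 108 mm high; origin: centre of its underside
- timer: loose bystander: white countdown timer lying flat, 64 x 68 x 18 mm; origin: centre of its underside
Things that resemble listed ones, but are neither listed nor needed, are in the scene too. There is more than one size of the scanner; the one meant has the size given above.

How it is judged:
On the way, in this order (a step that is already met when the one before it is completed fails the run):
1. the scanner stands upright on the mat, let go (horizontal distance between scanner and mat below 0.045 m and z of scanner in the frame of mat below 0.009 m and angle between scanner's own z axis and vertical below 0.12 rad and contact force between the fingers and scanner below 0.05 N and linear speed of scanner below 0.02 m/s), for 0.2 s.
2. held by its sides, upright and steady for 1.2 s, the scanner looks squarely (within 11 degrees) at the middle of the blue stand's card (within 15 mm) from 45 to 95 mm, no finger on its front (x of spot in the frame of blue_tag_label between -0.025 and 0.025 m and y of spot in the frame of blue_tag_label between -0.015 and 0.015 m and z of spot in the frame of blue_tag_label between -0.015 and 0.015 m and angle between the x axis of scanner and the x axis of blue_tag, either way round below 0.2 rad and angle between scanner's own z axis and vertical below 0.2 rad and contact force between the fingers and scanner above 0.5 N and contact force between the fingers and scanner_nose below 0.05 N and linear speed of scanner below 0.03 m/s and angular speed of scanner below 0.2 rad/s), for 1.2 s.
At the end, for the whole second after the job is handed in: the scanner stands upright (within 7 degrees) on the mat, its centre within 45 mm of the mat's, at rest and let go (all of step 1); the robot touches nothing.
It fails at once if a cup, the bottle or the timer is pushed more than 40 mm or tipped over (distance of any of specimen_white, specimen_yellow, strip_bottle, timer from where it was at the start of the episode above 0.04 m or angle between any of specimen_white, specimen_yellow, strip_bottle, timer's own z axis and vertical above 0.5 rad).
It also fails if it takes over 56 s, if anything falls off the work surface, if the arm or the gripper's body presses on something with over 40 N, if the wrist force passes 120 N, or if a joint passes its speed limit or range.

## Robot

A 7-joint arm with a two-finger parallel gripper is mounted at the origin on the work surface; the furniture and walls round the work are solid. World frame = base frame: x ahead of the robot, y to its left, z up, the work surface at z = 0. Lengths are in m, angles in rad, forces in N, time in s.
With the tool pointing down it reaches from about 0.425 to 0.8 m from the base axis. Payload 8.3 kg.
Tool frame: the origin (TCP) lies on the centre line of the jaws, within the pads' length; the fingertips stand 22 mm ahead of it and the grasp point (between the pads) lies 3 mm ahead of it (env.tip_extent is the distance from the TCP to the fingertips, in m); z points along the fingers, y is the line along which they close (so a half turn about z gives the same grasp; the last joint's range is limited). The gripper opens to 85 mm and grips with 20 to 120 N. Pads are 22 mm wide; open, the fingers measure 114 mm over their backs; the gripper's body (76 mm by 85 mm) begins 54 mm behind the grasp point. The pads swing forward as they close: fully open they stand 13 mm farther back than shut.
Start: joints at [1.158, 0.383, 0.016, 1.37, -0.006, 1.388, -0.046], TCP at [0.214, -0.587, 0.253] pointing down, gripper open.
Joint ranges: [-2.95, 2.95], [-0.25, 2.06], [-1.52, 1.56], [0.18, 2.33], [-1.44, 4.58], [0.02, 2.06], [-3.01, 3.01]. Speed limits (rad/s): [2.39, 2.39, 3.01, 3.01, 3.14, 3.14, 3.14].

## Interface

Orientations are given as a unit quaternion [x, y, z, w].
In Python, from cell import env gives the robot as it stands.
- The arm moves only by the tool drive_tool, never from a script. Its argument "commands" is one flat list of numbers, 7 for each row, row after row: the turn, a rotation vector about the tool's x, y, z in units of 6 degrees (1.0 is 6 degrees), then the shift along the tool's x, y, z in units of 50 mm (1.0 is 50 mm), then the opening, from -1 (shut) to 1 (fully open). In form: [rx, ry, rz, tx, ty, tz, fingers, rx, ry, rz, tx, ty, tz, fingers, ...]. A call has 1 to 5 rows; each row shifts and turns the commanded pose from where the row before left it, along the tool's axes as they then stand; what a row does not reach is not made up. A row lasts 1/10 s, in which the tool goes at most 50 mm and 8.59 degrees, less where a joint would pass 70% of its speed; a pose out of reach is approached as far as the arm can. A call is refused whole if a number of a shift passes 1 or a number of a turn 1, either way. A call with a gripper value outside its range is refused whole. The fingers move at their own pace and stop on an object; "grip_force" is the grip in N (left out, the last holds). Time passes only in rows, so rows that do not move let the fingers close. It gives the time, the measured TCP pose, the force, the opening and the grip force at its end, in the units of the state.
- env.observe(): the state, without advancing time (a new reading comes with each control period).
- env.grab_frame(name): name is "scene" or "top"; returns a dict with "frame" (384x512x3 uint8, red, green, blue), "depth" (384x512 float32, m along the optical axis (not along the pixel's ray), 0 where there is no reading), "fov_y" (degrees; the focal length in pixels is half the picture's height over the tangent of half this angle, whatever the lens; pixels are square), "cx", "cy" (the principal point, pixels), "pose" (4x4, takes a point from camera to world coordinates). Camera axes: x right, y down, z forward; pixel columns grow to the right and rows downward; lengths in m; the calibration is good to about 2 mm. A picture is of the moment at which its call begins.
- env.hand_in(): hands the job in; it is judged then, once.
The state is a dict: "clock": time; "qpos": joint angles; "qd": joint speeds; "effort": joint torques, N m; "tcp_pos": TCP position; "tool_rot": TCP orientation; "force": force on the tool from outside, world axes, zero at the start; "moment": the same for the moment, N m; "finger_gap": finger opening in m; "finger_force": force on a finger pad.
Only numpy, scipy, OpenCV 4.12 (cv2) and the standard library are available. Lean on these libraries where they do the work, as an engineer would, in place of code of your own. Each camera call takes 0.05 s, during which the arm holds its last target. There are 200 camera calls.

## Working session

There is one attempt and no reset: what is moved stays moved. The work goes in short steps, Python scripts to look and compute and a tool call to move; the robot and the scene stay as the last step left them, time stands still between calls to the robot, and variables do not carry over. Pictures are saved under pics/ and viewed, at most 10 in all, crops included, and the job is handed in when it is done.

Besides the shell and the picture viewer there is one more tool, called after "Request:" as a command line: name --argument value ..., lists and objects as JSON in quotes. drive_tool: Moves the arm, as the interface text tells. Its arguments: {"type":"object","properties":{"commands":{"type":"array","items":{"type":"number"}},"grip_force":{"type":"number"}},"required":["commands"]}

```bash
mkdir -p pics; ls; cat > h.py <<'E'
import numpy as np, cv2
from cell import env
def grab(n):
    f=env.grab_frame(n); im=f["frame"]; d=f["depth"]; H,W=d.shape
    fl=H/2/np.tan(np.radians(f["fov_y"])/2)
    u,v=np.meshgrid(np.arange(W),np.arange(H))
    P=np.stack([(u-f["cx"])/fl*d,(v-f["cy"])/fl*d,d],-1)@f["pose"][:3,:3].T+f["pose"][:3,3]
    P[d==0]=np.nan
    return im,P,f
def save(im,name): cv2.imwrite("pics/"+name,cv2.cvtColor(im,cv2.COLOR_RGB2BGR))
E
python3 - <<'E'
from h import *
for n in("scene","top"):
    im,P,f=grab(n); save(cv2.resize(im,(800,600)),n+".png"); np.savez(n,im=im,P=P)
    print(n,f["pose"].round(3).tolist(),f["fov_y"],f["cx"],f["cy"])
o=env.observe(); print({k:np.round(v,3).tolist() for k,v in o.items()},env.tip_extent)
E
```

```text
pics
scene [[-0.703, -0.288, 0.651, -0.208], [-0.711, 0.282, -0.644, 0.601], [0.001, -0.915, -0.403, 0.547], [0.0, 0.0, 0.0, 1.0]] 51.65933696225399 265.1548163905571 195.40388945211234
top [[-0.015, -0.986, 0.168, 0.381], [-1.0, 0.015, -0.002, -0.099], [-0.001, -0.168, -0.986, 0.943], [0.0, 0.0, 0.0, 1.0]] 54.041329609698565 255.7858200882457 192.4574929176449
{'clock': 0.1, 'qpos': [1.158, 0.384, 0.016, 1.371, -0.006, 1.388, -0.046], 'qd': [-0.002, -0.002, -0.002, -0.003, -0.001, 0.0, 0.001], 'effort': [0.003, -62.913, 0.847, -37.276, 0.017, 0.01, 0.0], 'tcp_pos': [0.214, -0.587, 0.252], 'tool_rot': [0.985, 0.174, -0.0, -0.001], 'force': [-1.26, 0.298, -0.249], 'moment': [-0.006, 0.049, 0.029], 'finger_force': 0.0, 'finger_gap': 0.085} 0.022
```

View pics/scene.png

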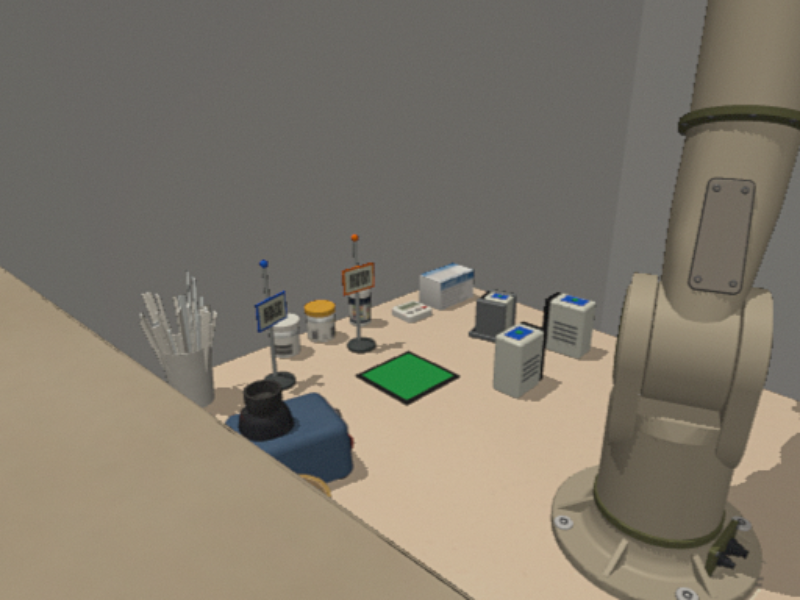

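View pics/top.png

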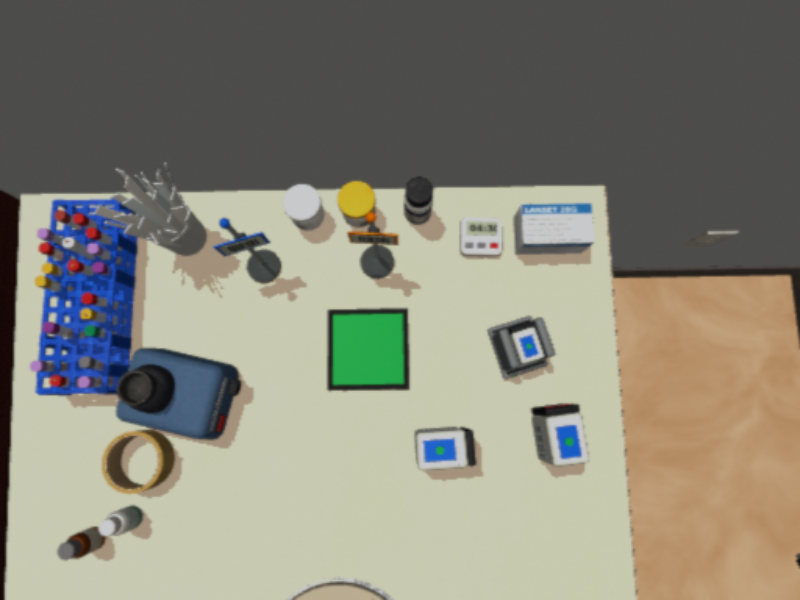

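The scene view shows the blue tag at (270,310), the mat at (407,377) and the docked scanner at (495,315). In the top view the docked scanner is at (525,345), with larger decoy scanners at (445,450) and (565,440). The mat is at (368,348) and the blue tag card at (242,243).

```bash
python3 - <<'E'
from h import *
T=np.load("top.npz");S=np.load("scene.npz")
def hsv(im): return cv2.cvtColor(im,cv2.COLOR_RGB2HSV)
for nm,D in(("top",T),("scene",S)):
    im,P=D["im"],D["P"];h=hsv(im).astype(int);X,Y,Z=P[...,0],P[...,1],P[...,2]
    g=(h[...,0]>50)&(h[...,0]<75)&(h[...,1]>150)&(Z<.02)
    q=P[g];q=q[(abs(q[:,0]-np.median(q[:,0]))<.08)&(abs(q[:,1]-np.median(q[:,1]))<.08)]
    print(nm,"mat",((np.percentile(q,1,0)+np.percentile(q,99,0))/2).round(4),np.ptp(q,axis=0).round(3),q[:,2].mean())
    # blue tag
    b=(h[...,0]>95)&(h[...,0]<125)&(h[...,1]>120)
    box=np.zeros(b.shape,bool)
    if nm=="top": box[140:172,135:178]=1
    else: box[180:220,158:188]=1
    q=P[b&box];q=q[np.isfinite(q).all(1)];m=q[q[:,2]>.08]
    print(" frame n",len(m),m.mean(0).round(4),m.min(0).round(3),m.max(0).round(3))
    c=P[box];c=c[np.isfinite(c).all(1)];c=c[(c[:,2]>.08)&(np.linalg.norm(c-m.mean(0),axis=1)<.06)]
    print(" card all n",len(c),c.mean(0).round(4),c.min(0).round(3),c.max(0).round(3))
    r=cv2.minAreaRect(c[:,:2].astype(np.float32)*1000);print(" rect",r)
    u,s,vt=np.linalg.svd(c-c.mean(0));print(" normal",vt[2].round(3),s.round(3))
# dock region top
im,P=T["im"],T["P"];Z=P[...,2]
sub=np.zeros(Z.shape,bool);sub[195:248,305:362]=1
h=hsv(im).astype(int)
for lo,hi in((.075,.09),(.006,.016)):
    m=sub&(Z>lo)&(Z<hi);q=P[m];print(lo,len(q),q.mean(0).round(4),cv2.minAreaRect(q[:,:2].astype(np.float32)*1000))
m=sub&(Z>.07)&(h[...,0]>95)&(h[...,0]<125)&(h[...,1]>120);q=P[m];print("bluepad",q.mean(0),cv2.minAreaRect(q[:,:2].astype(np.float32)*1000))
m=sub&(Z>.07)&(((h[...,2]>150)&(h[...,1]<60))|(h[...,1]>120));q=P[m];print("white+pad",q.mean(0),cv2.minAreaRect(q[:,:2].astype(np.float32)*1000))
a=cv2.resize(im[195:248,305:362],(570,530),interpolation=cv2.INTER_NEAREST);save(a,"dock.png")
b=cv2.resize(S["im"][175:255,295:345],(500,590),interpolation=cv2.INTER_NEAREST)
c=np.zeros((590,800,3),np.uint8);c[:318,:342]=cv2.resize(a,(342,318),interpolation=cv2.INTER_NEAREST);c[:,345:]=b[:,:455];save(c,"dock.png")
E
```

```text
top mat [ 0.465  -0.0484  0.0044] [0.114 0.113 0.013] 0.004550455207556503
 frame n 86 [0.6062 0.1203 0.1746] [0.594 0.09  0.119] [0.614 0.154 0.223]
 card all n 321 [0.6051 0.1222 0.1563] [0.594 0.089 0.116] [0.618 0.156 0.223]
 rect ((609.7205810546875, 124.31478118896484), (16.453346252441406, 70.09516906738281), 16.449390411376953)
 normal [-0.955 -0.286  0.076] [0.513 0.3   0.045]
scene mat [ 0.4652 -0.0469  0.005 ] [0.116 0.116 0.007] 0.005041693990482213
 frame n 54 [0.5984 0.1378 0.1457] [0.591 0.092 0.111] [0.614 0.157 0.16 ]
 card all n 423 [0.6021 0.1252 0.1367] [0.591 0.089 0.089] [0.614 0.157 0.186]
 rect ((606.3416748046875, 124.01815795898438), (14.846691131591797, 71.1700668334961), 15.251615524291992)
 normal [-0.961 -0.275  0.017] [0.395 0.394 0.053]
0.075 704 [ 0.4631 -0.2842  0.0819] ((463.67327880859375, -284.7049560546875), (59.296138763427734, 70.19197082519531), 16.5294189453125)
0.006 273 [ 0.4578 -0.2809  0.0121] ((456.8528747558594, -286.40863037109375), (97.84501647949219, 73.98285675048828), 16.704544067382812)
bluepad [ 0.45768751 -0.28702465  0.08387732] ((457.9409484863281, -286.93682861328125), (28.191448211669922, 18.170066833496094), 15.55260944366455)
white+pad [ 0.45961538 -0.28579444  0.08274775] ((459.52813720703125, -285.9805603027344), (45.519412994384766, 33.668426513671875), 15.819440841674805)
```

View pics/dock.png

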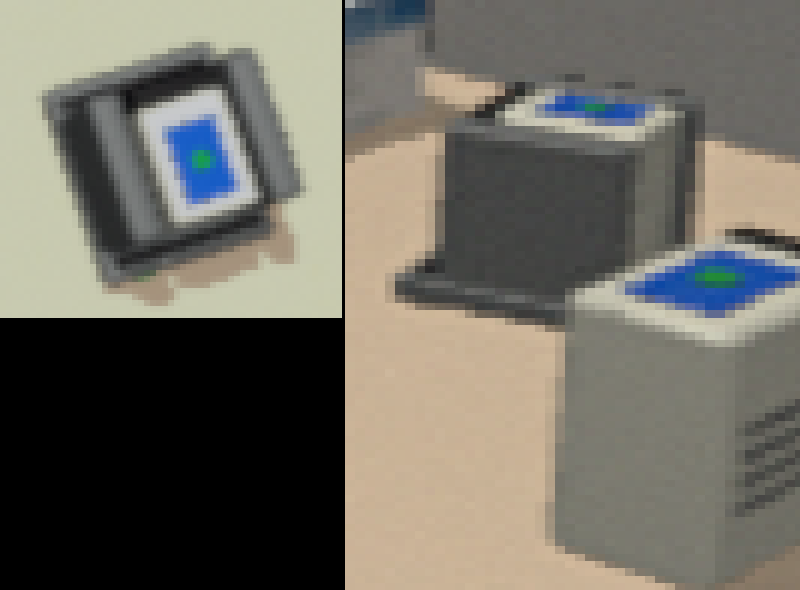

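The crop shows the docked scanner at about (200,160) in the left pane. Its black front is at the upper end, which is world +x, so its yaw is about +16.5°. The measured dock size of 59×70 mm matches the given cheeks. Next I'll refine the card height and work out the first move.

```bash
cat >> h.py <<'E'
from scipy.spatial.transform import Rotation as R
def goal(p,yaw):
    """delta to TCP at p, pointing down, tool x at world angle yaw (deg); shift given in current and in final tool axes"""
    o=env.observe(); c=R.from_quat(o["tool_rot"])
    a=np.radians(yaw); t=R.from_matrix(np.array([[np.cos(a),np.sin(a),0],[np.sin(a),-np.cos(a),0],[0,0,-1]]).T)
    d=np.array(p)-o["tcp_pos"]
    print("turn(6deg)",np.round(np.degrees((c.inv()*t).as_rotvec())/6,2),"shift cur(50mm)",np.round(c.inv().apply(d)/.05,2),"final",np.round(t.inv().apply(d)/.05,2),
      "tcp",np.round(o["tcp_pos"],4),"gap",round(float(o["finger_gap"]),4),"ff",np.round(o["finger_force"],1),"F",np.round(o["force"],1),"q7",round(float(o["qpos"][6]),2),"t",o["clock"])
E
python3 - <<'E'
from h import *
for nm in("top","scene"):
    D=np.load(nm+".npz");P=D["P"];im=D["im"]
    n=np.array([np.cos(np.radians(16)),np.sin(np.radians(16)),0]);w=np.array([-n[1],n[0],0])
    Q=P-np.array([.604,.124,0]);a=Q@n;b=Q@w;z=P[...,2]
    m=(abs(a)<.02)&(abs(b)<.045)&(z>.09)&(z<.215)
    # card only: exclude post by columns |b|>.008
    k=m&(abs(b)>.010);
    A=np.c_[b[k],z[k],np.ones(k.sum())];cf=np.linalg.lstsq(A,a[k],rcond=None)[0]
    print(nm,k.sum(),"n-offset/yaw slope/tilt",cf.round(4),"res",np.std(a[k]-A@cf).round(4),"front a pct",np.percentile(a[k],[5,25,50,75]).round(4))
    print(" b",np.percentile(b[k],[0,1,99,100]).round(4)," z",np.percentile(z[k],[0,1,2,98,99,100]).round(4))
    # white/black interior extents
    s=cv2.cvtColor(im,cv2.COLOR_RGB2HSV);wt=k&(s[...,1]<90)
    print(" interior b",np.percentile(b[wt],[1,99]).round(4),"z",np.percentile(z[wt],[1,99]).round(4),wt.sum())
    f=(np.hypot(P[...,0]-.617,P[...,1]-.128)<.06)&(z>.003)&(z<.02);print(" foot",cv2.minAreaRect(P[f][:,:2].astype(np.float32)))
goal([.4637,-.2847,.18],106.5)
E
```

```text
top 191 n-offset/yaw slope/tilt [-0.0053  0.0202 -0.004 ] res 0.0008 front a pct [-0.0023 -0.0018 -0.0014 -0.001 ]
 b [-0.0364 -0.0356  0.0331  0.0339]  z [0.1072 0.1106 0.1113 0.1596 0.1598 0.1608]
 interior b [-0.0358  0.0335] z [0.1105 0.1581] 132
 foot ((0.6164593696594238, 0.13119815289974213), (0.11093991249799728, 0.10761517286300659), 0.6042865514755249)
scene 261 n-offset/yaw slope/tilt [ 0.0014  0.0025 -0.0026] res 0.0012 front a pct [-0.0042 -0.0031 -0.0023 -0.0015]
 b [-0.0362 -0.0347  0.0347  0.035 ]  z [0.1099 0.1107 0.1112 0.1588 0.1593 0.1596]
 interior b [-0.0352  0.0309] z [0.1106 0.1556] 197
 foot ((0.6071656942367554, 0.1364535689353943), (0.10311875492334366, 0.05023965239524841), 54.352378845214844)
turn(6deg) [-1.000e-02 -1.000e-02 -1.441e+01] shift cur(50mm) [ 6.76 -3.96  1.45] final [4.37 6.5  1.45] tcp [ 0.2141 -0.5867  0.2524] gap 0.0855 ff 0.0 F [-1.3  0.3 -0.2] q7 -0.05 t 0.1
```

Request:
drive_tool --commands '[0, 0, -1, 0, 0, 0, 1, 0, 0, -1, 0, 0, 0, 1, 0, 0, -1, 0, 0, 0, 1, 0, 0, -1, 0, 0, 0, 1, 0, 0, -1, 0, 0, 0, 1]' --grip_force 40

```text
clock: 0.6
tcp_pos: [0.2141, -0.5868, 0.2527]
tool_rot: [0.905, 0.425, 0.0, -0.001]
force: [0.6, 0.2, 0.5]
finger_gap: 0.0851
finger_force: 0.0
```

Request:
drive_tool --commands '[0, 0, -1, 0, 0, 0, 1, 0, 0, -1, 0, 0, 0, 1, 0, 0, -1, 0, 0, 0, 1, 0, 0, -1, 0, 0, 0, 1, 0, 0, -1, 0, 0, 0, 1]'

```text
clock: 1.1
tcp_pos: [0.2141, -0.5869, 0.2527]
tool_rot: [0.764, 0.645, 0.0, -0.001]
force: [-0.8, -0.6, -0.2]
finger_gap: 0.0851
finger_force: 0.0
```

Request:
drive_tool --commands '[0, 0, -1, 0, 0, 0, 1, 0, 0, -1, 0, 0, 0, 1, 0, 0, -1, 0, 0, 0, 1, 0, 0, -1, 0, 0, 0, 1, 0, 0, -0.4, 0, 0, 0, 1]'

```text
clock: 1.6
tcp_pos: [0.2141, -0.5869, 0.2527]
tool_rot: [0.597, 0.802, 0.0, -0.0]
force: [-0.9, 0.2, 0.7]
finger_gap: 0.0854
finger_force: 0.0
```

Request:
drive_tool --commands '[0, 0, 0, 0.5, 0.8, 0, 1, 0, 0, 0, 0.5, 0.8, 0, 1, 0, 0, 0, 0.5, 0.8, 0, 1, 0, 0, 0, 0.5, 0.8, 0, 1, 0, 0, 0, 0.5, 0.8, 0, 1]'

```text
clock: 2.1
tcp_pos: [0.3714, -0.4089, 0.253]
tool_rot: [0.599, 0.801, 0.0, -0.0]
force: [0.2, -0.4, 0.2]
finger_gap: 0.0851
finger_force: 0.0
```

Request:
drive_tool --commands '[0, 0, 0, 0.45, 0.6, 0, 1, 0, 0, 0, 0.45, 0.6, 0, 1, 0, 0, 0, 0.45, 0.6, 0, 1, 0, 0, 0, 0.4, 0.6, 0, 1, 0, 0, 0, 0, 0, 0, 1]'

```text
clock: 2.6
tcp_pos: [0.4644, -0.2868, 0.2532]
tool_rot: [0.595, 0.804, 0.001, -0.0]
force: [-1.3, 0.4, 0.6]
finger_gap: 0.0853
finger_force: 0.0
```

```bash
python3 -c "
from h import *
goal([.4637,-.2847,.060],106.5)"
```

```text
turn(6deg) [ 0.02 -0.02  0.08] shift cur(50mm) [ 0.04 -0.01  3.86] final [ 0.04 -0.    3.86] tcp [ 0.4644 -0.2868  0.2532] gap 0.0853 ff 0.0 F [-1.3  0.4  0.6] q7 0.71 t 2.6
```

Request:
drive_tool --commands '[0, 0, 0.1, 0.04, 0, 0.7, 1, 0, 0, 0, 0, 0, 0.7, 1, 0, 0, 0, 0, 0, 0.6, 1, 0, 0, 0, 0, 0, 0.6, 1, 0, 0, 0, 0, 0, 0.4, 1]'

```text
clock: 3.1
tcp_pos: [0.4589, -0.2905, 0.1007]
tool_rot: [0.603, 0.798, -0.0, -0.002]
force: [-0.8, 0.4, 0.2]
finger_gap: 0.0855
finger_force: 0.0
```

Request:
drive_tool --commands '[0, 0, 0, 0, 0, 0.3, 1, 0, 0, 0, 0, 0, 0.3, 1, 0, 0, 0, 0, 0, 0.26, 1, 0, 0, 0, 0, 0, 0, 1]'

```text
clock: 3.5
tcp_pos: [0.4592, -0.2903, 0.0584]
tool_rot: [0.603, 0.798, -0.0, -0.002]
force: [-0.9, 0.6, 0.2]
finger_gap: 0.0853
finger_force: 0.0
```

```bash
python3 -c "
from h import *
goal([.4637,-.2847,.060],106.5)
im,P,f=grab('scene');save(cv2.resize(im[140:300,250:400],(600,640))[:600],'a1.png')"
```

```text
turn(6deg) [-0.02 -0.02 -0.11] shift cur(50mm) [ 0.08  0.12 -0.03] final [ 0.08  0.12 -0.03] tcp [ 0.4592 -0.2903  0.0584] gap 0.0853 ff 0.0 F [-0.9  0.6  0.2] q7 0.62 t 3.5
```

View pics/a1.png

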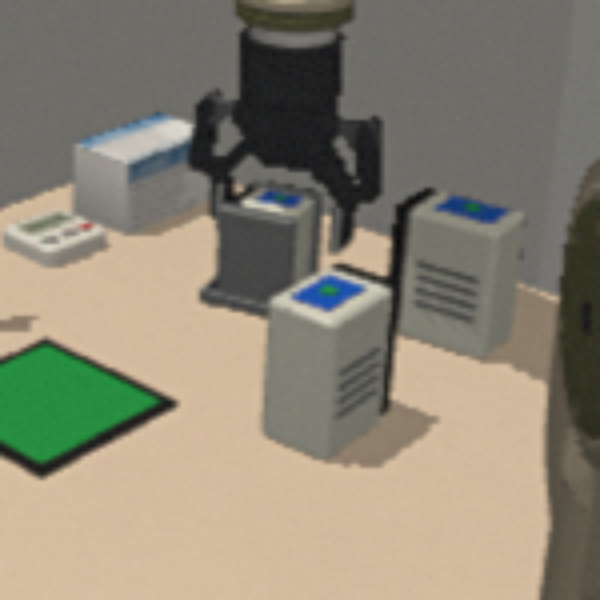

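The fingers straddle the scanner at (280,200), front and back, with the dock cheeks left clear. I'll trim the few millimetres of offset, then close.

Request:
drive_tool --commands '[0, 0, -0.1, 0.08, 0.12, 0, 1, 0, 0, 0, 0, 0, 0, 1, 0, 0, 0, 0, 0, 0, 1]'

```text
clock: 3.85
tcp_pos: [0.4659, -0.2851, 0.0611]
tool_rot: [0.598, 0.801, 0.0, 0.001]
force: [0.6, 1.0, 0.7]
finger_gap: 0.0852
finger_force: 0.0
```

Request:
drive_tool --commands '[0, 0, 0, 0, 0, 0, -1, 0, 0, 0, 0, 0, 0, -1, 0, 0, 0, 0, 0, 0, -1, 0, 0, 0, 0, 0, 0, -1, 0, 0, 0, 0, 0, 0, -1]'

```text
clock: 4.35
tcp_pos: [0.4652, -0.2856, 0.0606]
tool_rot: [0.599, 0.801, -0.0, 0.0]
force: [-1.6, 0.3, 4.1]
finger_gap: 0.0559
finger_force: 43.1
```

```bash
python3 -c "
from h import *
goal([.4637,-.2847,.060],106.5)"
```

```text
turn(6deg) [ 0.    0.   -0.01] shift cur(50mm) [ 0.03 -0.02  0.01] final [ 0.03 -0.02  0.01] tcp [ 0.4652 -0.2856  0.0606] gap 0.0559 ff 43.1 F [-1.6  0.3  4.1] q7 0.62 t 4.35
```

Request:
drive_tool --commands '[0, 0, 0, 0, 0, -0.2, -1, 0, 0, 0, 0, 0, -0.4, -1, 0, 0, 0, 0, 0, -0.5, -1, 0, 0, 0, 0, 0, -0.5, -1, 0, 0, 0, 0, 0, -0.5, -1]'

```text
clock: 4.85
tcp_pos: [0.4648, -0.2849, 0.1665]
tool_rot: [0.599, 0.801, 0.0, -0.0]
force: [-0.2, 0.4, -0.5]
finger_gap: 0.0555
finger_force: 42.8
```

```bash
python3 -c "
from h import *
goal([.465,-.048,.165],106.5)"
```

```text
turn(6deg) [-0.   -0.01 -0.01] shift cur(50mm) [4.54 1.35 0.03] final [4.54 1.35 0.03] tcp [ 0.4648 -0.2849  0.1665] gap 0.0555 ff 42.8 F [-0.2  0.4 -0.5] q7 0.67 t 4.85
```

Request:
drive_tool --commands '[0, 0, 0, 0.4, 0.12, 0, -1, 0, 0, 0, 0.6, 0.18, 0, -1, 0, 0, 0, 0.7, 0.2, 0, -1, 0, 0, 0, 0.7, 0.2, 0, -1, 0, 0, 0, 0.7, 0.2, 0, -1]'

```text
clock: 5.35
tcp_pos: [0.4639, -0.1224, 0.1656]
tool_rot: [0.599, 0.801, -0.0, -0.0]
force: [-0.4, 0.3, -0.8]
finger_gap: 0.0554
finger_force: 42.8
```

Request:
drive_tool --commands '[0, 0, 0, 0.6, 0.2, 0, -1, 0, 0, 0, 0.5, 0.15, 0, -1, 0, 0, 0, 0.3, 0.1, 0, -1, 0, 0, 0, 0, 0, 0, -1, 0, 0, 0, 0, 0, 0, -1]'

```text
clock: 5.85
tcp_pos: [0.466, -0.0507, 0.1655]
tool_rot: [0.598, 0.801, -0.0, 0.0]
force: [0.6, -0.8, -1.5]
finger_gap: 0.0557
finger_force: 42.8
```

```bash
python3 - <<'E'
from h import *
goal([.465,-.048,.055],106.5)
im,P,f=grab("scene");Z=P[...,2]
m=(np.hypot(P[...,0]-.465,P[...,1]+.048)<.05)&(Z>.01);q=P[m];print("zmin",np.percentile(q[:,2],[0,1,3,10]).round(4))
save(cv2.resize(im[130:290,180:380],(800,600)),'a2.png')
E
```

```text
turn(6deg) [-0.  0. -0.] shift cur(50mm) [ 0.06 -0.    2.21] final [ 0.06 -0.    2.21] tcp [ 0.466  -0.0507  0.1655] gap 0.0557 ff 42.8 F [ 0.6 -0.8 -1.5] q7 0.24 t 5.85
zmin [0.1173 0.1256 0.1369 0.1708]
```

View pics/a2.png

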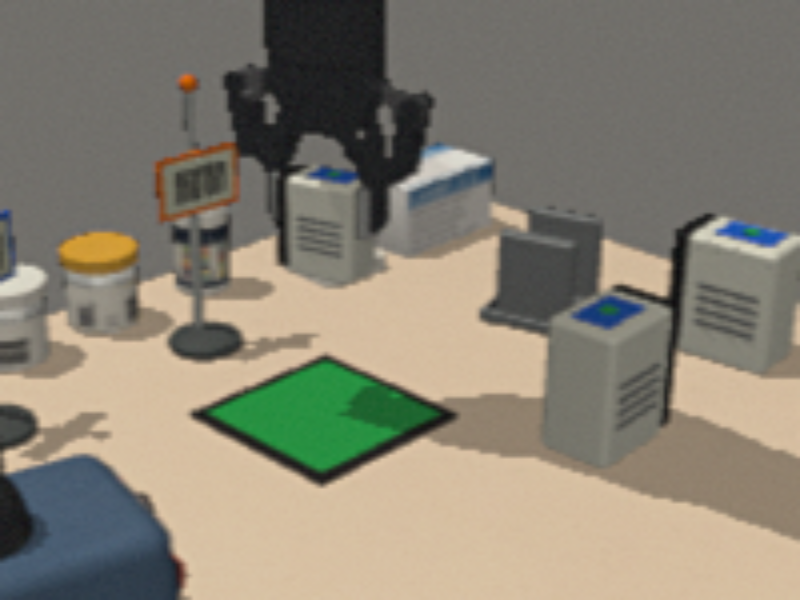

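The scanner hangs upright above the mat at (330,220), with its black front at the left. Its underside is at about 0.117, as expected, so I'll lower it 113 mm.

Request:
drive_tool --commands '[0, 0, 0, 0.06, 0, 0.4, -1, 0, 0, 0, 0, 0, 0.5, -1, 0, 0, 0, 0, 0, 0.5, -1, 0, 0, 0, 0, 0, 0.4, -1, 0, 0, 0, 0, 0, 0.2, -1]'

```text
clock: 6.4
tcp_pos: [0.4641, -0.0489, 0.0635]
tool_rot: [0.6, 0.8, -0.001, -0.001]
force: [0.7, -0.1, -1.3]
finger_gap: 0.0555
finger_force: 42.8
```

Request:
drive_tool --commands '[0, 0, 0, 0, 0, 0.1, -1, 0, 0, 0, 0, 0, 0.08, -1, 0, 0, 0, 0, 0, 0.04, -1, 0, 0, 0, 0, 0, 0, -1]'

```text
clock: 6.8
tcp_pos: [0.4657, -0.0477, 0.0547]
tool_rot: [0.599, 0.801, 0.0, 0.0]
force: [0.3, 0.1, -1.6]
finger_gap: 0.0556
finger_force: 42.8
```

```bash
python3 -c "
from h import *
goal([.465,-.048,.0526],106.5)"
```

```text
turn(6deg) [ 0.01  0.   -0.01] shift cur(50mm) [-0.   -0.01  0.04] final [-0.   -0.01  0.04] tcp [ 0.4657 -0.0477  0.0547] gap 0.0556 ff 42.8 F [ 0.3  0.1 -1.6] q7 0.13 t 6.8
```

Request:
drive_tool --commands '[0, 0, 0, 0, 0, 0.03, -1, 0, 0, 0, 0, 0, 0.02, -1, 0, 0, 0, 0, 0, 0, -1, 0, 0, 0, 0, 0, 0, -1]'

```text
clock: 7.2
tcp_pos: [0.4657, -0.0476, 0.0526]
tool_rot: [0.599, 0.801, 0.0, 0.001]
force: [-1.8, 0.4, 4.5]
finger_gap: 0.0557
finger_force: 43.4
```

Contact: the force rose from -1.6 to +4.5 N. I'll open the gripper and rise straight up.

Request:
drive_tool --commands '[0, 0, 0, 0, 0, 0, 0, 0, 0, 0, 0, 0, 0, 0.6, 0, 0, 0, 0, 0, 0, 1, 0, 0, 0, 0, 0, 0, 1, 0, 0, 0, 0, 0, 0, 1]'

```text
clock: 7.7
tcp_pos: [0.4653, -0.0475, 0.0518]
tool_rot: [0.599, 0.801, 0.0, 0.0]
force: [0.9, -0.2, 0.1]
finger_gap: 0.0859
finger_force: 0.0
```

Request:
drive_tool --commands '[0, 0, 0, 0, 0, -0.2, 1, 0, 0, 0, 0, 0, -0.5, 1, 0, 0, 0, 0, 0, -0.8, 1, 0, 0, 0, 0, 0, -0.5, 1, 0, 0, 0, 0, 0, 0, 1]'

```text
clock: 8.2
tcp_pos: [0.4677, -0.0474, 0.1562]
tool_rot: [0.599, 0.801, 0.002, 0.003]
force: [0.7, -0.0, -0.8]
finger_gap: 0.0858
finger_force: 0.0
```

Request:
drive_tool --commands '[0, 0, 1, 0, 0, 0, 1, 0, 0, 1, 0, 0, 0, 1, 0, 0, 1, 0, 0, 0, 1, 0, 0, 1, 0, 0, 0, 1, 0, 0, 1, 0, 0, 0, 1]'

```text
clock: 8.7
tcp_pos: [0.4649, -0.0474, 0.1516]
tool_rot: [0.787, 0.617, -0.0, -0.0]
force: [-0.0, -0.3, 0.2]
finger_gap: 0.0852
finger_force: 0.0
```

Request:
drive_tool --commands '[0, 0, 1, 0, 0, 0, 1, 0, 0, 1, 0, 0, 0, 1, 0, 0, 1, 0, 0, 0, 1, 0, 0, 1, 0, 0, 0, 1, 0, 0, 1, 0, 0, 0, 1]'

```text
clock: 9.2
tcp_pos: [0.4649, -0.0475, 0.1516]
tool_rot: [0.92, 0.392, -0.0, -0.0]
force: [-1.0, -0.9, -1.3]
finger_gap: 0.0852
finger_force: 0.0
```

Request:
drive_tool --commands '[0, 0, 1, 0, 0, 0, 1, 0, 0, 1, 0, 0, 0, 1, 0, 0, 1, 0, 0, 0, 1, 0, 0, 1, 0, 0, 0, 1, 0, 0, 1, 0, 0, 0, 1]'

```text
clock: 9.7
tcp_pos: [0.465, -0.0474, 0.1516]
tool_rot: [0.99, 0.141, -0.0, -0.0]
force: [0.7, 1.1, 0.0]
finger_gap: 0.0856
finger_force: 0.0
```

```bash
python3 - <<'E'
from h import *
n=np.array([np.cos(np.radians(16.5)),np.sin(np.radians(16.5))])
p=np.array([.4657,-.0476])-.004*n
goal([*p,.0526],16.5)
im,P,f=grab("scene");Z=P[...,2]
m=(np.hypot(P[...,0]-.465,P[...,1]+.048)<.05)&(Z>.012)&(Z<.078);q=P[m]
print(len(q),"rect of visible",cv2.minAreaRect(q[:,:2].astype(np.float32)*1000),"ztop",np.percentile(q[:,2],99))
save(cv2.resize(im[130:290,180:380],(800,600)),'a3.png')
im,P,f=grab("top");Z=P[...,2]
m=(np.hypot(P[...,0]-.465,P[...,1]+.048)<.05)&(Z>.066)&(Z<.082);q=P[m]
print(len(q)); 
if len(q)>20: print(cv2.minAreaRect(q[:,:2].astype(np.float32)*1000))
E
```

```text
turn(6deg) [-0.    0.01 -0.05] shift cur(50mm) [-0.07  0.01  1.98] final [-0.07  0.01  1.98] tcp [ 0.465  -0.0474  0.1516] gap 0.0856 ff 0.0 F [0.7 1.1 0. ] q7 -1.32 t 9.7
614 rect of visible ((462.0165710449219, -44.27787399291992), (58.180763244628906, 38.21892166137695), 16.3182373046875) ztop 0.07678495850722122
0
```

View pics/a3.png

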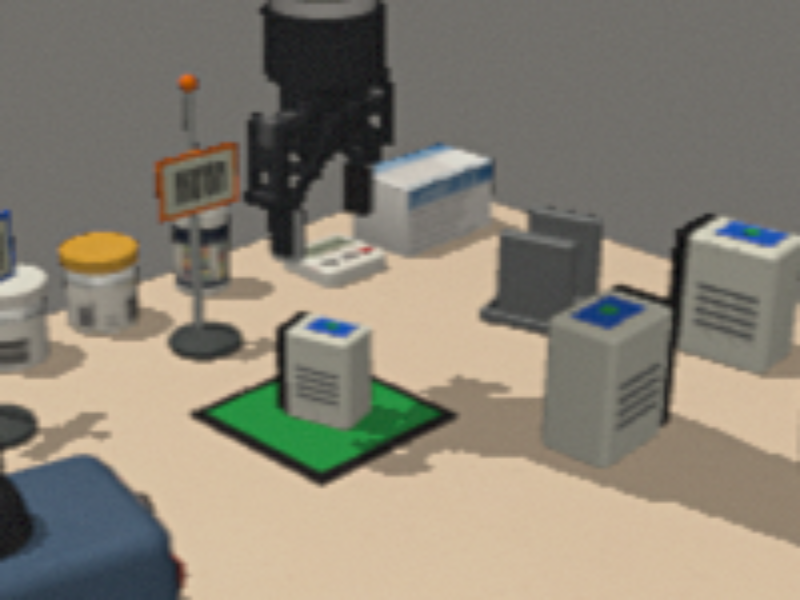

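The scanner stands upright on the mat at (325,370), and its measured footprint of 58×38 mm at 16.3° is as expected. The tool is turned above it, so I'll descend for the side grip.

Request:
drive_tool --commands '[0, 0, -0.05, -0.07, 0.01, 0.3, 1, 0, 0, 0, 0, 0, 0.5, 1, 0, 0, 0, 0, 0, 0.5, 1, 0, 0, 0, 0, 0, 0.4, 1, 0, 0, 0, 0, 0, 0.2, 1]'

```text
clock: 10.3
tcp_pos: [0.4608, -0.0488, 0.0551]
tool_rot: [0.989, 0.147, -0.001, -0.001]
force: [0.3, -0.2, -0.2]
finger_gap: 0.0854
finger_force: 0.0
```

Request:
drive_tool --commands '[0, 0, 0, 0, 0, 0.05, 1, 0, 0, 0, 0, 0, 0, 1, 0, 0, 0, 0, 0, 0, 1]'

```text
clock: 10.6
tcp_pos: [0.4628, -0.049, 0.0553]
tool_rot: [0.989, 0.146, 0.001, 0.0]
force: [1.1, -0.6, -0.2]
finger_gap: 0.0852
finger_force: 0.0
```

```bash
python3 -c "
from h import *
goal([.462,-.0487,.0526],16.5)"
```

```text
turn(6deg) [ 0.01 -0.01  0.05] shift cur(50mm) [-0.01 -0.01  0.05] final [-0.01 -0.01  0.05] tcp [ 0.4628 -0.049   0.0553] gap 0.0852 ff 0.0 F [ 1.1 -0.6 -0.2] q7 -1.38 t 10.6
```

Request:
drive_tool --commands '[0, 0, 0, 0, 0, 0.04, 0.2, 0, 0, 0, 0, 0, 0, -1, 0, 0, 0, 0, 0, 0, -1, 0, 0, 0, 0, 0, 0, -1, 0, 0, 0, 0, 0, 0, -1]'

```text
clock: 11.1
tcp_pos: [0.4624, -0.049, 0.0527]
tool_rot: [0.989, 0.146, 0.0, 0.0]
force: [-0.8, -0.3, 4.6]
finger_gap: 0.0357
finger_force: 40.7
```

Request:
drive_tool --commands '[0, 0, 0, 0, 0, 0, -1, 0, 0, 0, 0, 0, 0, -1]'

```text
clock: 11.3
tcp_pos: [0.4624, -0.049, 0.0526]
tool_rot: [0.989, 0.146, 0.0, 0.0]
force: [-1.2, 0.6, 6.2]
finger_gap: 0.0353
finger_force: 40.8
```

```bash
python3 -c "
from h import *
goal([.462,-.0487,.165],16.5)"
```

```text
turn(6deg) [ 0.   -0.01  0.04] shift cur(50mm) [-0.   -0.01 -2.25] final [-0.01 -0.01 -2.25] tcp [ 0.4624 -0.049   0.0526] gap 0.0353 ff 40.8 F [-1.2  0.6  6.2] q7 -1.38 t 11.3
```

Request:
drive_tool --commands '[0, 0, 0, 0, 0, -0.2, -1, 0, 0, 0, 0, 0, -0.4, -1, 0, 0, 0, 0, 0, -0.5, -1, 0, 0, 0, 0, 0, -0.4, -1, 0, 0, 0, 0, 0, -0.2, -1]'

```text
clock: 11.8
tcp_pos: [0.4626, -0.049, 0.1392]
tool_rot: [0.989, 0.146, 0.001, 0.0]
force: [-0.2, 0.8, -2.1]
finger_gap: 0.0358
finger_force: 40.2
```

Request:
drive_tool --commands '[0, 0, 0, 0, 0, 0, -1, 0, 0, 0, 0, 0, 0, -1]'

```text
clock: 12.0
tcp_pos: [0.4616, -0.0491, 0.1367]
tool_rot: [0.989, 0.145, -0.0, -0.0]
force: [-0.0, 0.5, -1.9]
finger_gap: 0.0359
finger_force: 40.2
```

```bash
python3 -c "
from h import *
goal([.505,.094,.1386],16.2)"
```

```text
turn(6deg) [-0.    0.01  0.09] shift cur(50mm) [ 1.66 -2.49 -0.04] final [ 1.63 -2.51 -0.04] tcp [ 0.4616 -0.0491  0.1367] gap 0.0359 ff 40.2 F [-0.   0.5 -1.9] q7 -1.32 t 12.0
```

Request:
drive_tool --commands '[0, 0, 0.09, 0.2, -0.35, -0.04, -1, 0, 0, 0, 0.4, -0.6, 0, -1, 0, 0, 0, 0.5, -0.75, 0, -1, 0, 0, 0, 0.35, -0.55, 0, -1, 0, 0, 0, 0.18, -0.26, 0, -1]'

```text
clock: 12.5
tcp_pos: [0.5045, 0.0981, 0.138]
tool_rot: [0.99, 0.143, -0.001, -0.001]
force: [-0.1, 0.5, -1.0]
finger_gap: 0.0356
finger_force: 40.3
```

Request:
drive_tool --commands '[0, 0, 0, 0, 0, 0, -1, 0, 0, 0, 0, 0, 0, -1]'

```text
clock: 12.7
tcp_pos: [0.5043, 0.0939, 0.138]
tool_rot: [0.99, 0.141, -0.001, -0.0]
force: [0.1, -0.1, -2.3]
finger_gap: 0.0358
finger_force: 40.3
```

```bash
python3 - <<'E'
from h import *
goal([.505,.094,.1386],16.2)
im,P,f=grab("scene");save(cv2.resize(im[140:290,140:340],(800,600)),'a4.png')
Z=P[...,2];q=P[(np.hypot(P[...,0]-.509,P[...,1]-.095)<.05)&(Z>.05)&(Z<.12)];print(len(q),"underside",np.percentile(q[:,2],[0,2,5]).round(4),cv2.minAreaRect(q[:,:2].astype(np.float32)*1000))
n=np.array([.9603,.279,0]);w=np.array([-.279,.9603,0]);Q=P-np.array([.604,.124,0]);a=Q@n;b=Q@w
k=(abs(a)<.012)&(abs(b)<.045)&(abs(b)>.01)&(Z>.09)&(Z<.2);print("card",k.sum(),np.median(a[k]),np.percentile(b[k],[1,99]),np.percentile(Z[k],[1,99]))
E
```

```text
turn(6deg) [-0.    0.02  0.01] shift cur(50mm) [ 0.01  0.   -0.01] final [ 0.01  0.   -0.01] tcp [0.5043 0.0939 0.138 ] gap 0.0358 ff 40.3 F [ 0.1 -0.1 -2.3] q7 -1.67 t 12.7
255 underside [0.0905 0.0918 0.0938] ((495.8075256347656, 104.48519897460938), (63.29312515258789, 31.58324432373047), 47.102874755859375)
card 263 -0.0019905686394833234 [-0.03514957  0.03498951] [0.11017033 0.15891198]
```

View pics/a4.png

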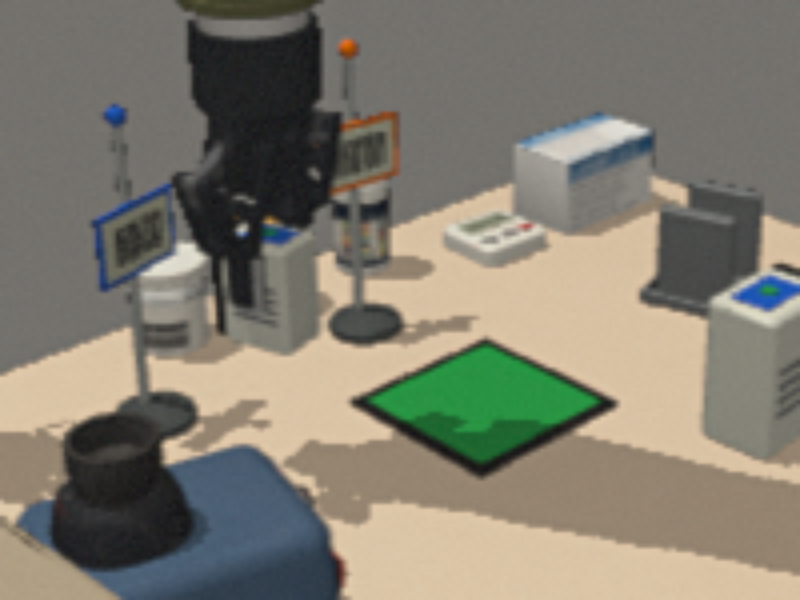

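The held scanner is at (270,290), upright and with its black front toward the blue card at (135,240). The finger pads sit behind the nose. Now I'll hold still for more than two seconds.

Request:
drive_tool --commands '[0, 0, 0, 0, 0, 0, -1, 0, 0, 0, 0, 0, 0, -1, 0, 0, 0, 0, 0, 0, -1, 0, 0, 0, 0, 0, 0, -1, 0, 0, 0, 0, 0, 0, -1]'

```text
clock: 13.25
tcp_pos: [0.5052, 0.0941, 0.1394]
tool_rot: [0.99, 0.141, 0.0, -0.0]
force: [0.0, 0.4, -1.0]
finger_gap: 0.0352
finger_force: 40.3
```

Request:
drive_tool --commands '[0, 0, 0, 0, 0, 0, -1, 0, 0, 0, 0, 0, 0, -1, 0, 0, 0, 0, 0, 0, -1, 0, 0, 0, 0, 0, 0, -1, 0, 0, 0, 0, 0, 0, -1]'

```text
clock: 13.75
tcp_pos: [0.5051, 0.0943, 0.1393]
tool_rot: [0.99, 0.141, 0.0, -0.0]
force: [0.8, 0.4, -1.2]
finger_gap: 0.0358
finger_force: 40.3
```

Request:
drive_tool --commands '[0, 0, 0, 0, 0, 0, -1, 0, 0, 0, 0, 0, 0, -1, 0, 0, 0, 0, 0, 0, -1, 0, 0, 0, 0, 0, 0, -1, 0, 0, 0, 0, 0, 0, -1]'

```text
clock: 14.25
tcp_pos: [0.5051, 0.0943, 0.1393]
tool_rot: [0.99, 0.141, 0.0, -0.0]
force: [0.8, -0.4, -2.0]
finger_gap: 0.0353
finger_force: 40.3
```

Request:
drive_tool --commands '[0, 0, 0, 0, 0, 0, -1, 0, 0, 0, 0, 0, 0, -1, 0, 0, 0, 0, 0, 0, -1, 0, 0, 0, 0, 0, 0, -1, 0, 0, 0, 0, 0, 0, -1]'

```text
clock: 14.75
tcp_pos: [0.5051, 0.0943, 0.1393]
tool_rot: [0.99, 0.141, 0.0, -0.0]
force: [0.8, 0.2, -0.6]
finger_gap: 0.0356
finger_force: 40.3
```

Request:
drive_tool --commands '[0, 0, 0, 0, 0, 0, -1, 0, 0, 0, 0, 0, 0, -1, 0, 0, 0, 0, 0, 0, -1, 0, 0, 0, 0, 0, 0, -1, 0, 0, 0, 0, 0, 0, -1]'

```text
clock: 15.25
tcp_pos: [0.5051, 0.0943, 0.1393]
tool_rot: [0.99, 0.141, 0.0, -0.0]
force: [-1.2, -0.8, -2.3]
finger_gap: 0.0358
finger_force: 40.3
```

```bash
python3 - <<'E'
from h import *
im,P,f=grab("scene");Z=P[...,2];n=np.array([.9603,.279]);w=np.array([-.279,.9603])
d=P[...,:2]-np.array([.508,.095]);a=d@n;b=d@w
# visible side face (+y): b near .018
k=(abs(b-.018)<.006)&(a>-.026)&(a<-.012)&(Z>.094)&(Z<.15)
c=np.polyfit(a[k],b[k],1);t=np.polyfit(Z[k],b[k],1);print(k.sum(),"yaw err deg",np.degrees(np.arctan(c[0])),"roll",np.degrees(np.arctan(t[0])),"b",b[k].mean())
k=(abs(a+.028)<.006)&(abs(b)<.016)&(Z>.094)&(Z<.15);c=np.polyfit(b[k],a[k],1);t=np.polyfit(Z[k],a[k],1);print(k.sum(),"back: yaw",-np.degrees(np.arctan(c[0])),"pitch",np.degrees(np.arctan(t[0])),"a",a[k].mean())
goal([.462,-.0487,.138],16.2)
E
```

```text
106 yaw err deg 9.612937383046104 roll 2.2215445321094855 b 0.018870463100156186
169 back: yaw -0.4687102054744447 pitch -0.28026324316472256 a -0.028715002845398883
turn(6deg) [-0. -0.  0.] shift cur(50mm) [-1.63  2.51  0.03] final [-1.63  2.51  0.03] tcp [0.5051 0.0943 0.1393] gap 0.0354 ff 40.3 F [-0.1 -0.2 -1.5] q7 -1.67 t 15.3
```

The back-face fit gives yaw -0.5° and pitch -0.3°, with the positions as planned. The 9.6° from the side face comes from a baseline of only 14 mm next to a finger, so I don't trust it. The hold lasted about 2.5 s; now back to the mat.

Request:
drive_tool --commands '[0, 0, 0, -0.2, 0.35, 0, -1, 0, 0, 0, -0.4, 0.6, 0, -1, 0, 0, 0, -0.5, 0.75, 0, -1, 0, 0, 0, -0.35, 0.55, 0, -1, 0, 0, 0, -0.18, 0.26, 0, -1]'

```text
clock: 15.8
tcp_pos: [0.4608, -0.0525, 0.1393]
tool_rot: [0.99, 0.139, -0.0, 0.001]
force: [-0.2, -0.0, -1.5]
finger_gap: 0.0357
finger_force: 40.3
```

Request:
drive_tool --commands '[0, 0, 0, 0, 0, 0, -1, 0, 0, 0, 0, 0, 0.4, -1, 0, 0, 0, 0, 0, 0.5, -1, 0, 0, 0, 0, 0, 0.4, -1, 0, 0, 0, 0, 0, 0.2, -1]'

```text
clock: 16.3
tcp_pos: [0.4613, -0.0477, 0.0628]
tool_rot: [0.99, 0.142, -0.001, -0.001]
force: [-0.7, 0.7, -1.2]
finger_gap: 0.0353
finger_force: 40.3
```

Request:
drive_tool --commands '[0, 0, 0, 0, 0, 0.1, -1, 0, 0, 0, 0, 0, 0, -1, 0, 0, 0, 0, 0, 0, -1]'

```text
clock: 16.6
tcp_pos: [0.4626, -0.0487, 0.0601]
tool_rot: [0.99, 0.141, 0.001, 0.0]
force: [0.3, 0.1, -1.6]
finger_gap: 0.0354
finger_force: 40.3
```

```bash
python3 -c "
from h import *
goal([.462,-.0487,.0526],16.2)"
```

```text
turn(6deg) [ 0.   -0.01  0.  ] shift cur(50mm) [-0.01 -0.    0.15] final [-0.01 -0.    0.15] tcp [ 0.4626 -0.0487  0.0601] gap 0.0354 ff 40.3 F [ 0.3  0.1 -1.6] q7 -1.39 t 16.6
```

Request:
drive_tool --commands '[0, 0, 0, 0, 0, 0.06, -1, 0, 0, 0, 0, 0, 0.05, -1, 0, 0, 0, 0, 0, 0.04, -1, 0, 0, 0, 0, 0, 0, -1, 0, 0, 0, 0, 0, 0, -1]'

```text
clock: 17.1
tcp_pos: [0.4621, -0.0491, 0.0526]
tool_rot: [0.99, 0.141, 0.0, 0.0]
force: [-3.6, 0.7, 7.7]
finger_gap: 0.0357
finger_force: 41.5
```

Contact at the expected height; release and rise.

Request:
drive_tool --commands '[0, 0, 0, 0, 0, 0, 0, 0, 0, 0, 0, 0, 0, 0.6, 0, 0, 0, 0, 0, 0, 1, 0, 0, 0, 0, 0, 0, 1, 0, 0, 0, 0, 0, 0, 1]'

```text
clock: 17.6
tcp_pos: [0.4619, -0.0489, 0.0518]
tool_rot: [0.99, 0.141, -0.0, -0.0]
force: [-0.7, -0.3, 0.8]
finger_gap: 0.0853
finger_force: 0.0
```

Request:
drive_tool --commands '[0, 0, 0, 0, 0, -0.2, 1, 0, 0, 0, 0, 0, -0.5, 1, 0, 0, 0, 0, 0, -0.8, 1, 0, 0, 0, 0, 0, -0.5, 1, 0, 0, 0, 0, 0, 0, 1]'

```text
clock: 18.1
tcp_pos: [0.4643, -0.0489, 0.1563]
tool_rot: [0.99, 0.141, 0.004, 0.001]
force: [1.0, -0.0, 0.9]
finger_gap: 0.0852
finger_force: 0.0
```

Request:
drive_tool --commands '[0, 0, 0, 0, 0, 0, 1, 0, 0, 0, 0, 0, 0, 1, 0, 0, 0, 0, 0, 0, 1, 0, 0, 0, 0, 0, 0, 1, 0, 0, 0, 0, 0, 0, 1]'

```text
clock: 18.6
tcp_pos: [0.4616, -0.0489, 0.1513]
tool_rot: [0.99, 0.141, -0.001, -0.0]
force: [0.9, -0.5, -1.0]
finger_gap: 0.0856
finger_force: 0.0
```

```bash
python3 - <<'E'
from h import *
im,P,f=grab("scene");Z=P[...,2];save(cv2.resize(im[130:290,140:340],(800,600)),'a5.png')
q=P[(np.hypot(P[...,0]-.465,P[...,1]+.048)<.05)&(Z>.012)&(Z<.08)]
print(cv2.minAreaRect(q[:,:2].astype(np.float32)*1000),np.percentile(q[:,2],99))
goal([.462,-.0487,.15],16.2)
E
```

```text
((462.6114807128906, -45.531578063964844), (58.636478424072266, 37.293724060058594), 14.656627655029297) 0.07694554339273528
turn(6deg) [-0.01  0.01  0.  ] shift cur(50mm) [ 0.01 -0.    0.03] final [ 0.01 -0.    0.03] tcp [ 0.4617 -0.0489  0.1514] gap 0.0851 ff 0.0 F [-0.7 -0.7  0.3] q7 -1.32 t 18.65
```

View pics/a5.png

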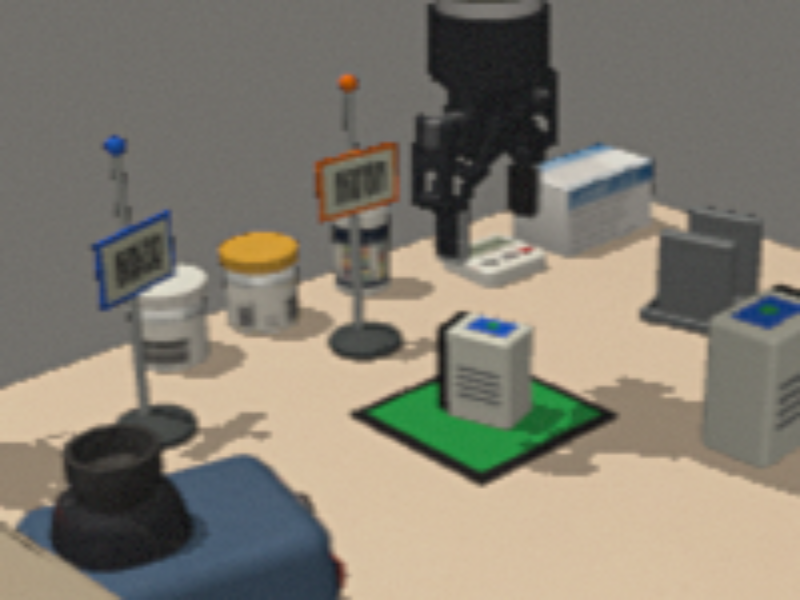

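The scanner stands upright on the mat at (488,370). The gripper is clear and the bystanders haven't moved.

```bash
python3 -c "
from cell import env
print(env.hand_in())"
```

```text
the job is handed in; nothing more can be done
None
```

The job is handed in, though the judge's result was not shown: the scanner was stood on the mat, held by its flat sides facing the blue card for about 2.5 s, then stood back near the mat's middle and let go, with the cups, bottle and timer unmoved.

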